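# Set out the ring stock at the chain maker's stall

### The arm

A 6-joint arm with a two-finger parallel gripper is mounted at the origin on the work surface. World frame = base frame: x ahead of the robot, y to its left, z up, the work surface at z = 0. Lengths are in m, angles in rad, forces in N, time in s.
With the tool pointing down it reaches from about 0.35 to 0.95 m from the base axis. Payload 17.4 kg.
Tool frame: the origin (TCP) lies at the centre of the arm's flange, where the gripper is bolted on; the fingertips stand 186 mm ahead of it and the grasp point (between the pads) lies 167 mm ahead of it; z points along the fingers, y is the line along which they close (so a half turn about z gives the same grasp; the last joint's range is limited). The gripper opens to 93 mm and grips with 3 to 60 N. Pads are 15 mm wide; open, the fingers measure 128 mm over their backs; the gripper's body (75 mm by 188 mm) begins 65 mm behind the grasp point.
Start: joints at [1.311, 0.116, 1.442, -0, 1.584, -0.038], TCP at [0.148, 0.658, 0.405] pointing down, gripper open.
Joint ranges: [-2.83, 2.83], [-0.83, 2.19], [0.07, 2.5], [-1.14, 4.28], [0.01, 3], [-2.97, 2.97]. Speed limits (rad/s): [1.89, 1.89, 2.22, 3.14, 3.14, 3.14].

### API

Orientations are given as [roll, pitch, yaw] about the fixed x, y, z axes, in that order (R = Rz(yaw) Ry(pitch) Rx(roll)).
In Python, from station import robot gives the robot as it stands.
- The arm moves only by the tool drive_tool, never from a script. Its argument "series" is a list of rows, each a list of 5 numbers: the shift along the tool's x, y, z in units of 25 mm (1.0 is 25 mm), then the turn about the tool's z in rad, then the closure, from 0 (fully open) to 1 (shut). A call has 1 to 5 rows; each row shifts and turns the commanded pose from where the row before left it, along the tool's axes as they then stand; what a row does not reach is not made up. A row lasts 1/10 s, in which the tool goes at most 50 mm and 8.59 degrees, less where a joint would pass 70% of its speed; a pose out of reach is approached as far as the arm can. A call is refused whole if a number of a shift passes 1 or a number of a turn 0.15, either way. A call with a gripper value outside its range is refused whole. The fingers move at their own pace and stop on an object; "squeeze" is the grip in N (left out, the last holds). Time passes only in rows, so rows that do not move let the fingers close. It gives the time, the measured TCP pose, the force, the opening and the grip force at its end, in the units of the state.
- robot.read_state(): the state, without advancing time (a new reading comes with each control period).
- robot.snapshot(name): name is "scene" or "top" or "wrist"; returns the picture (400x640x3 uint8, red, green, blue); there is no depth.
- robot.camera_info(name): a dict with "K" (3x3 intrinsics, pixels), "extrinsics" (4x4, takes a point from world to camera coordinates). Camera axes: x right, y up, looking along -z (the intrinsics and any distortion apply to the point x, -y, -z); pixel columns grow to the right and rows downward; lengths in m; the calibration is good to about 2 mm. The wrist camera is an equidistant fisheye: a pixel r from the principal point sees the ray r / f radians off the axis. A picture is of the moment at which its call begins: read the wrist's pose just before it. camera_info takes no time and is no camera call; for the wrist camera it gives the pose at the moment of the call.
- robot.hand_in(): hands the job in; it is judged then, once.
The state is a dict: "t": time; "q": joint angles; "qd": joint speeds; "joint_efforts": joint torques, N m; "tool_pos": TCP position; "ee_rot": TCP orientation; "ft_force": force on the tool from outside, world axes, zero at the start; "wrist_torque": the same for the moment, N m; "grip_width": finger opening in m; "grasp_force": force on a finger pad.
Only numpy, scipy, OpenCV 4.12 (cv2) and the standard library are available. Lean on these libraries where they do the work, as an engineer would, in place of code of your own. Each camera call takes 0.05 s, during which the arm holds its last target. There are 200 camera calls.

### The job

Take the two little stacks of ring-stock tins apart and set each tin, lid up, flat into the wooden nest whose pocket has its shape and size: large round, small round, square and oblong. Tip no tin over on the way, and leave the cup and the pliers where they are.

Things in the scene. Friction and masses are not known exactly. Their poses are not given: they have to be found in the camera images.
- large_round_tin: Large round tin, diameter 68 mm, about 0.3 kg. Plain metal, 40 mm tall with a flat lid (bright face, dark edge all round), all one rigid closed piece. Origin: centre of its underside; z up to the lid. At the start it stands on the table with one of the smaller tins (square or small round) on its lid.
- oblong_tin: Oblong tin, 88 mm long (its x) by 48 mm wide (its y), about 0.3 kg. Plain metal, 40 mm tall with a flat lid (bright face, dark edge all round), all one rigid closed piece. Origin: centre of its underside; z up to the lid. At the start it stands on the table with one of the smaller tins (square or small round) on its lid.
- small_round_tin: Small round tin, diameter 40 mm, about 0.12 kg. Plain metal, 40 mm tall with a flat lid (bright face, dark edge all round), all one rigid closed piece. Origin: centre of its underside; z up to the lid. At the start it stands centred (within about 5 mm) on the lid of one of the two lower tins, the large round one or the oblong one (which of them varies).
- square_tin: Square tin, 42 by 42 mm (sides along its x and y), about 0.15 kg. Plain metal, 40 mm tall with a flat lid (bright face, dark edge all round), all one rigid closed piece. Origin: centre of its underside; z up to the lid. At the start it stands centred (within about 5 mm) on the lid of one of the two lower tins, the large round one or the oblong one (which of them varies).
- large_round_nest: Nest with the large round pocket: board 102 x 102 mm, pocket diameter 84 mm. Wooden board, fixed to the table, 12 mm thick with one flat-bottomed, dark-lined pocket 7 mm deep in its middle (pocket floor 5 mm above the table, 8 mm free on each side of its tin). Origin: centre of its underside, directly under the pocket's centre; z up.
- oblong_nest: Nest with the oblong pocket: board 124 (x) x 84 mm (y), pocket 104 mm along its x by 64 mm along its y. Wooden board, fixed to the table, 12 mm thick with one flat-bottomed, dark-lined pocket 7 mm deep in its middle (pocket floor 5 mm above the table, 8 mm free on each side of its tin). Origin: centre of its underside, directly under the pocket's centre; z up.
- small_round_nest: Nest with the small round pocket: board 84 x 84 mm, pocket diameter 56 mm. Wooden board, fixed to the table, 12 mm thick with one flat-bottomed, dark-lined pocket 7 mm deep in its middle (pocket floor 5 mm above the table, 8 mm free on each side of its tin). Origin: centre of its underside, directly under the pocket's centre; z up.
- square_nest: Nest with the square pocket: board 84 x 84 mm, pocket 58 x 58 mm, sides along its x and y. Wooden board, fixed to the table, 12 mm thick with one flat-bottomed, dark-lined pocket 7 mm deep in its middle (pocket floor 5 mm above the table, 8 mm free on each side of its tin). Origin: centre of its underside, directly under the pocket's centre; z up.
- cup: Bystander: lidded clear drinking cup, 100 mm tall, 82 mm across the lid, standing at the right (-y) edge of the work. Origin: centre of its underside.
- pliers: Bystander: small pliers with red grips, 150 mm long, 14 mm thick, lying on the table beyond the work (far from the robot). Origin: on the table under the joint of the pliers; x towards the jaws.

How it is judged:
At the end, for the whole second after the job is handed in: Each of the four tins stands in the pocket of its own nest: centre within 13 mm of the nest's centre, underside on the pocket floor (less than 8.5 mm above the underside of the nest), upright within 0.1 rad, at rest (horizontal distance between large_round_tin and large_round_nest below 0.013 m and z of large_round_tin in the frame of large_round_nest below 0.0085 m and angle between each of large_round_tin, oblong_tin, small_round_tin, square_tin's own z axis and vertical below 0.1 rad and linear speed of each of large_round_tin, oblong_tin, small_round_tin, square_tin below 0.02 m/s and horizontal distance between oblong_tin and oblong_nest below 0.013 m and z of oblong_tin in the frame of oblong_nest below 0.0085 m and horizontal distance between small_round_tin and small_round_nest below 0.013 m and z of small_round_tin in the frame of small_round_nest below 0.0085 m and horizontal distance between square_tin and square_nest below 0.013 m and z of square_tin in the frame of square_nest below 0.0085 m); the robot touches nothing.
It fails at once if a tin is tipped over (angle between any of large_round_tin, oblong_tin, small_round_tin, square_tin's own z axis and vertical above 0.7 rad).
It fails at once if the cup is disturbed (moved more than 20 mm) (distance of cup from where it was at the start of the episode above 0.02 m).
It fails at once if the pliers are disturbed (moved more than 20 mm) (distance of pliers from where it was at the start of the episode above 0.02 m).
It also fails if it takes over 104 s, if anything falls off the work surface, if the arm or the gripper's body presses on something with over 40 N, if the wrist force passes 120 N, or if a joint passes its speed limit or range.

## Working session

There is one attempt and no reset: what is moved stays moved. The work goes in short steps, Python scripts to look and compute and a tool call to move; the robot and the scene stay as the last step left them, time stands still between calls to the robot, and variables do not carry over. Pictures are saved under pics/ and viewed, at most 14 in all, crops included, and the job is handed in when it is done.

Besides the shell and the picture viewer there is one more tool, called as name(argument=value, ...) on one line, values as JSON. drive_tool: Moves the arm, as the interface text tells. Its arguments: {"type":"object","properties":{"series":{"type":"array"},"squeeze":{"type":"number"}},"required":["series"]}

```bash
ls; mkdir -p pics; python3 - <<'E'
from station import robot
import cv2,numpy as np
print(robot.read_state())
for n in("top","scene"):
    im=robot.snapshot(n);cv2.imwrite(f"pics/{n}0.png",im[:,:,::-1]);c=robot.camera_info(n);print(n,c)
E
```

```text
pics
{'t': 0.0, 'q': array([ 1.31119623e+00,  1.16493276e-01,  1.44225268e+00, -1.45324745e-06,
        1.58402153e+00, -3.77353005e-02]), 'qd': array([-0.00063341, -0.00126083,  0.00131851,  0.00040231,  0.00073036,
       -0.00073601]), 'joint_efforts': array([ 1.09147255e-03, -7.21294999e+01, -6.22591567e+01,  7.80502916e-02,
        2.38879264e-02, -8.80649145e-05]), 'tool_pos': array([0.14850249, 0.65847415, 0.40400796]), 'ee_rot': array([-3.14041860e+00, -4.28700111e-05,  2.91972782e+00]), 'ft_force': array([0.14820874, 0.02018784, 0.09738738]), 'wrist_torque': array([ 0.02268889, -0.03708135,  0.03546766]), 'grasp_force': 0.0, 'grip_width': 0.09314429967611272}
top {'K': array([[382.91880686,   0.        , 317.37846495],
       [  0.        , 382.91880686, 202.13340715],
       [  0.        ,   0.        ,   1.        ]]), 'extrinsics': array([[ 0.02171939, -0.99951518,  0.02230859, -0.1268435 ],
       [ 0.99253907,  0.02423484,  0.11949422, -0.6056491 ],
       [-0.11997693,  0.0195468 ,  0.99258423, -1.07547907],
       [ 0.        ,  0.        ,  0.        ,  1.        ]])}
scene {'K': array([[420.50718651,   0.        , 322.15431077],
       [  0.        , 420.50718651, 197.97023992],
       [  0.        ,   0.        ,   1.        ]]), 'extrinsics': array([[-0.41952374,  0.90759444, -0.01649758,  0.35320751],
       [-0.7339198 , -0.32843759,  0.59455065,  0.39610126],
       [ 0.53419244,  0.26153602,  0.80388889, -1.38447379],
       [ 0.        ,  0.        ,  0.        ,  1.        ]])}
```

View pics/top0.png

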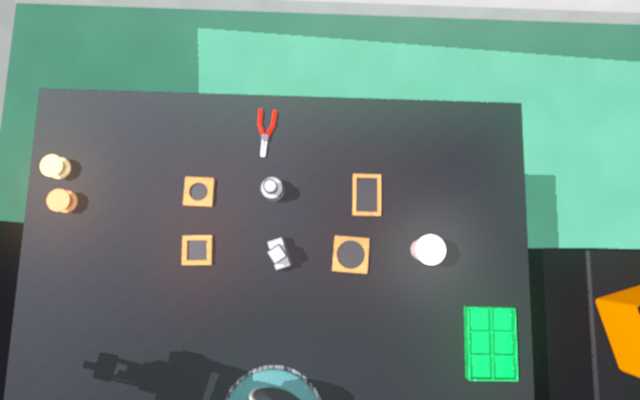

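View pics/scene0.png

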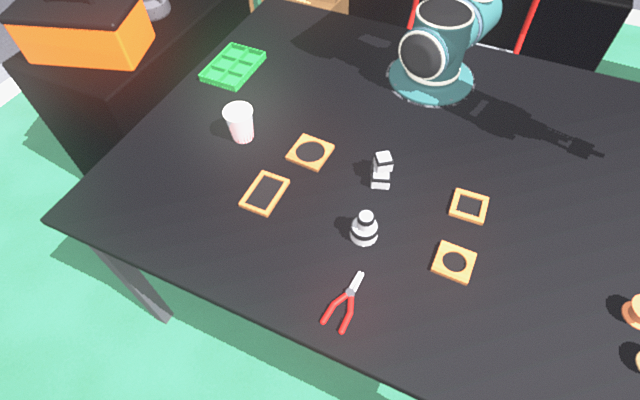

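The top view shows the small round tin on the large round one (271,188) and the square tin on the oblong (278,253). The nests are small round (199,191), square (197,250), oblong (367,195) and large round (351,254). The cup is at (430,250) and the pliers at (266,130). The scene view shows the same layout.

```bash
cat > h.py <<'E'
import numpy as np,cv2
def cast(c,uv,z):
    K,E=c["K"],c["extrinsics"];uv=np.atleast_2d(uv).astype(float)
    d=np.c_[(uv[:,0]-K[0,2])/K[0,0],-(uv[:,1]-K[1,2])/K[1,1],-np.ones(len(uv))]@E[:3,:3]
    o=-E[:3,:3].T@E[:3,3]
    return (o+d*((z-o[2])/d[:,2])[:,None])[:,:2]
def cast_f(c,uv,z): # fisheye
    K,E=c["K"],c["extrinsics"];uv=np.atleast_2d(uv).astype(float)
    x=(uv[:,0]-K[0,2])/K[0,0];y=(uv[:,1]-K[1,2])/K[1,1];r=np.hypot(x,y)+1e-12
    d=np.c_[x/r*np.sin(r),-y/r*np.sin(r),-np.cos(r)]@E[:3,:3];o=-E[:3,:3].T@E[:3,3]
    return (o+d*((z-o[2])/d[:,2])[:,None])[:,:2]
def rect(P):
    (c,s,a)=cv2.minAreaRect(P.astype(np.float32)*1000)
    if s[0]<s[1]: s=s[::-1];a+=90   # a = direction of long side
    return np.round(np.array(c)/1000,4),np.round(s,1),round((a+90)%180-90,1)
E
python3 - <<'E'
from h import *
from station import robot
for n in("top","scene"):
    im=cv2.imread(f"pics/{n}0.png");c=robot.camera_info(n);hsv=cv2.cvtColor(im,cv2.COLOR_BGR2HSV)
    m=cv2.inRange(hsv,(8,90,110),(25,255,255))
    for k in cv2.findContours(m,cv2.RETR_EXTERNAL,cv2.CHAIN_APPROX_NONE)[0]:
        if cv2.contourArea(k)>300:
            r=rect(cast(c,k[:,0],.012))
            if r[1][0]<160: print(n,"wood",k[:,0].mean(0).round(),*r)
    m=cv2.inRange(hsv,(0,0,150),(180,60,255))
    for k in cv2.findContours(m,cv2.RETR_EXTERNAL,cv2.CHAIN_APPROX_NONE)[0]:
        if 30<cv2.contourArea(k)<3000:
            print(n,"bright",k[:,0].mean(0).round(),*rect(cast(c,k[:,0],.08)))
a=cv2.imread("pics/top0.png")[170:280,250:310];b=cv2.imread("pics/scene0.png")[140:250,345:405]
cv2.imwrite("pics/c0.png",np.hstack([cv2.resize(x,None,fx=5,fy=5,interpolation=cv2.INTER_CUBIC) for x in(a,b)]))
E
```

```text
top wood [350. 254.] [ 0.4602 -0.2137] [108.2 107.7] 86.5
top wood [197. 250.] [0.4631 0.2354] [89.8 89.6] 3.1
top wood [ 62. 200.] [0.5996 0.637 ] [91.4 70.9] -88.6
top wood [198. 191.] [0.6355 0.2402] [90.9 89.4] 88.5
top wood [366. 195.] [ 0.6384 -0.2601] [129.9  87.5] 0.6
top bright [251. 394.] [0.0931 0.0512] [29.5 15.3] -8.5
top bright [278. 253.] [ 0.4587 -0.004 ] [82.2 50.7] 19.5
top bright [429. 249.] [ 0.4801 -0.4244] [92.8 91.9] 45.5
top bright [271. 188.] [0.6428 0.0203] [62.5 58.7] 1.9
top bright [ 51. 164.] [0.6891 0.6322] [69.  68.9] -18.1
top bright [263. 146.] [0.7601 0.0443] [64.  19.8] 2.1
scene wood [454. 261.] [0.64   0.2425] [57.7 54.2] -65.7
scene wood [264. 193.] [ 0.6441 -0.2579] [133.2  92.5] -0.1
scene wood [310. 152.] [ 0.4656 -0.2125] [113.5 111.3] -3.3
scene bright [637. 305.] [0.6274 0.5862] [45.1 10.8] 0.9
scene bright [154. 306.] [ 1.0308 -0.2928] [107.1  17.4] 80.4
scene bright [355. 284.] [0.8151 0.0629] [60.7 20. ] -2.5
scene bright [454. 248.] [0.6553 0.2361] [70.8 22.2] -89.8
scene bright [364. 240.] [0.7115 0.0419] [60.1 32.3] -68.3
scene bright [364. 227.] [0.6801 0.0317] [56.6 47.4] -69.5
scene bright [366. 215.] [0.6488 0.0234] [36.2 32.2] 21.8
scene bright [380. 185.] [0.5531 0.0225] [43.6 21.6] -69.1
scene bright [381. 170.] [0.5007 0.0104] [65.9 49.1] 15.8
scene bright [384. 156.] [ 0.4595 -0.0023] [39.5 37.8] 34.6
scene bright [240. 121.] [ 0.5002 -0.4153] [175.7  87.6] 30.4
scene bright [494.  47.] [-0.1225  0.16  ] [114.1  13.8] 90.0
scene bright [430.  64.] [ 0.0132 -0.0314] [292.5 166.2] 42.0
scene bright [ 6. 66.] [ 0.5498 -1.239 ] [474.6  57.6] 49.5
scene bright [634.  14.] [-0.5215  0.551 ] [181.   45.7] 0.9
scene bright [453.  18.] [-0.2305 -0.0146] [242.8 219. ] 23.1
scene bright [156.   8.] [ 0.1113 -0.9939] [145.1  79.1] 48.0
scene bright [4. 4.] [ 0.3328 -1.5341] [89.4 49.7] 23.1
```

View pics/c0.png

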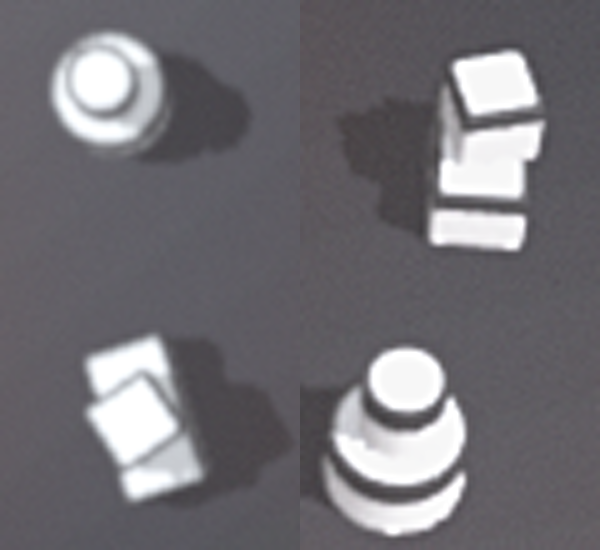

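The crop confirms the square tin sits turned on the oblong, and the small round tin is near centre on the large round one. Both cameras agree to a few mm. I'll move over the left nests and refine from there with the wrist camera.

drive_tool(series=[[0,0,0,0.15,0],[0,0,0,0.15,0],[0,0,0,0.15,0],[0,0,0,0.15,0],[0,0,0,0.15,0]])

```text
t: 0.6
tool_pos: [0.1485, 0.6585, 0.4043]
ee_rot: [-3.141, 0.0, 2.164]
ft_force: [-0.9, -0.2, -0.4]
grip_width: 0.0937
grasp_force: 0.0
```

drive_tool(series=[[0,0,0,0.15,0],[0,0,0,0.15,0],[0,0,0,0.15,0],[0,0,0,0.15,0],[0,0,0,0,0]])

```text
t: 1.1
tool_pos: [0.1485, 0.6585, 0.4044]
ee_rot: [-3.141, 0.001, 1.567]
ft_force: [-0.4, 0.5, 0.1]
grip_width: 0.0928
grasp_force: 0.0
```

drive_tool(series=[[-1,1,0,0,0],[-1,1,0,0,0],[-1,1,0,0,0],[-1,1,0,0,0],[-1,1,0,0,0]])

```text
t: 1.6
tool_pos: [0.2741, 0.5322, 0.4046]
ee_rot: [-3.142, 0.0, 1.575]
ft_force: [-0.2, 0.2, -0.0]
grip_width: 0.0928
grasp_force: 0.0
```

drive_tool(series=[[-1,1,0,0,0],[-1,1,0,0,0],[-1,1,0,0,0],[-1,1,0,0,0],[-1,1,0,0,0]])

```text
t: 2.1
tool_pos: [0.399, 0.407, 0.4047]
ee_rot: [-3.142, -0.0, 1.575]
ft_force: [0.5, 0.9, 0.4]
grip_width: 0.0931
grasp_force: 0.0
```

drive_tool(series=[[-1,1,0,0,0],[-1,1,0,0,0],[-1,1,0,0,0],[-1,1,0,0,0],[0,0,0,0,0]])

```text
t: 2.6
tool_pos: [0.5002, 0.3057, 0.4043]
ee_rot: [-3.141, 0.001, 1.572]
ft_force: [-0.1, 0.3, 0.2]
grip_width: 0.0928
grasp_force: 0.0
```

```bash
python3 - <<'E'
from station import robot
import cv2
s=robot.read_state();print(s['t'],s['tool_pos'],s['ee_rot'],s['qd'].round(3))
im=robot.snapshot("wrist");cv2.imwrite("pics/w1.png",im[:,:,::-1]);print(robot.camera_info("wrist"))
E
```

```text
2.6 [0.5001961  0.30571519 0.40432745] [-3.14144911e+00  9.08451043e-04  1.57194562e+00] [ 0.058 -0.015  0.01   0.02   0.006  0.07 ]
{'K': array([[309.70691629,   0.        , 314.79209227],
       [  0.        , 309.70691629, 199.51279359],
       [  0.        ,   0.        ,   1.        ]]), 'extrinsics': array([[ 9.99999579e-01,  6.97620668e-04, -5.95859245e-04,
        -4.99024609e-01],
       [-8.30816523e-04,  9.64088580e-01, -2.65579591e-01,
        -2.64399230e-01],
       [ 3.89187282e-04,  2.65579974e-01,  9.64088754e-01,
        -4.71435819e-01],
       [ 0.00000000e+00,  0.00000000e+00,  0.00000000e+00,
         1.00000000e+00]])}
```

View pics/w1.png

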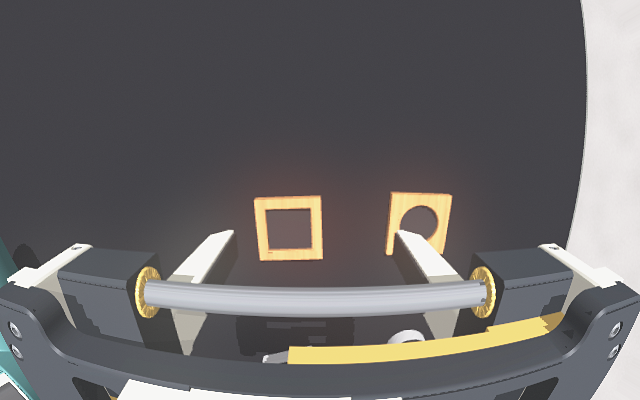

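The wrist camera looks towards +y. The square nest is clear at (289,228), and a finger covers part of the small round nest at (420,224). I'll move on towards the stacks.

drive_tool(series=[[-1,0.2,0,0,0],[-1,0.2,0,0,0],[-1,0.2,0,0,0],[-1,0.2,0,0,0],[-1,0.2,0,0,0]])

```text
t: 3.15
tool_pos: [0.5226, 0.183, 0.4047]
ee_rot: [-3.141, -0.0, 1.574]
ft_force: [0.5, -0.2, -0.2]
grip_width: 0.0929
grasp_force: 0.0
```

drive_tool(series=[[-1,0.2,0,0,0],[-1,0.2,0,0,0],[-1,0.2,0,0,0],[-1,0.2,0,0,0],[-1,0.2,0,0,0]])

```text
t: 3.65
tool_pos: [0.5477, 0.058, 0.4048]
ee_rot: [3.142, -0.0, 1.574]
ft_force: [-0.1, 0.6, 0.7]
grip_width: 0.0928
grasp_force: 0.0
```

drive_tool(series=[[-1,0,0,0,0],[-1,0,0,0,0],[-1,0,0,0,0],[-1,0,0,0,0],[0,0,0,0,0]])

```text
t: 4.15
tool_pos: [0.5476, -0.043, 0.4047]
ee_rot: [-3.141, 0.0, 1.572]
ft_force: [0.4, 0.6, 0.5]
grip_width: 0.0929
grasp_force: 0.0
```

```bash
python3 - <<'E'
from station import robot
from h import *
s=robot.read_state();print(s['t'],s['tool_pos'],s['ee_rot'],s['qd'].round(3))
c=robot.camera_info("wrist");np.savez("w2.npz",**c)
im=robot.snapshot("wrist")[:,:,::-1];cv2.imwrite("pics/w2.png",im)
hsv=cv2.cvtColor(im,cv2.COLOR_BGR2HSV)
m=cv2.inRange(hsv,(8,90,110),(25,255,255))
ks,hi=cv2.findContours(m,cv2.RETR_CCOMP,cv2.CHAIN_APPROX_NONE)
for k,h in zip(ks,hi[0]):
    if cv2.contourArea(k)>300: print("hole" if h[3]>=0 else "wood",k[:,0].mean(0).round(),*rect(cast_f(c,k[:,0],.012)))
E
```

```text
4.15 [ 0.54761769 -0.04302053  0.40467254] [-3.14139839e+00  2.78395947e-04  1.57170478e+00] [ 0.043 -0.002  0.001  0.013  0.002  0.055]
wood [ 11. 373.] [-0.5163 -0.7845] [703.5 190.7] 46.9
wood [258. 319.] [ 0.4606 -0.2596] [103.5  16.2] -0.3
wood [375. 332.] [ 0.642  -0.2775] [125.9  52.6] 0.4
wood [423. 344.] [ 0.7751 -0.3252] [546.5  53.8] 0.1
wood [484. 291.] [ 0.8153 -0.2266] [107.6  45.8] -74.2
wood [146. 292.] [ 0.2836 -0.2276] [107.3  40. ] 73.4
wood [260. 271.] [ 0.4678 -0.1766] [100.8  41.5] 0.2
```

View pics/w2.png

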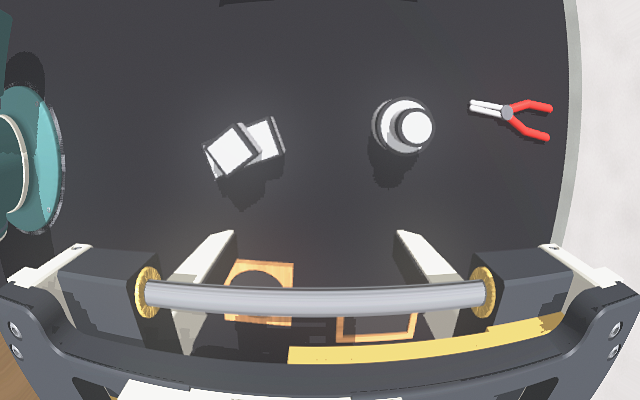

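The wrist view shows the square lid at (231,150), the oblong lid behind it at (265,140), and the small round lid at (414,127). The pliers are at (510,115).

```bash
python3 - <<'E'
from h import *
c=dict(np.load("w2.npz"));im=cv2.imread("pics/w2.png");g=im.min(2)
for t in(190,215,235):
  m=(g>t).astype(np.uint8);m[:,:190]=0;m[:80]=0;m[200:]=0;m[:,450:]=0
  for k in cv2.findContours(m,cv2.RETR_EXTERNAL,cv2.CHAIN_APPROX_NONE)[0]:
    if cv2.contourArea(k)>60:
        print(t,k[:,0].mean(0).round(),"z80",*rect(cast_f(c,k[:,0],.08)),"z40",*rect(cast_f(c,k[:,0],.04)))
# nests from the first wrist picture
E
python3 - <<'E'
from h import *
from station import robot
im=cv2.imread("pics/w1.png");hsv=cv2.cvtColor(im,cv2.COLOR_BGR2HSV)
c=dict(np.load("w2.npz"));E=c["extrinsics"].copy()
# pose of picture 1 as printed
E[:3,:3]=[[9.99999579e-01,6.97620668e-04,-5.95859245e-04],[-8.30816523e-04,.96408858,-.265579591],[3.89187e-4,.265579974,.964088754]];E[:3,3]=[-.499024609,-.26439923,-.471435819];c["extrinsics"]=E
m=cv2.inRange(hsv,(8,90,110),(25,255,255))
ks,hi=cv2.findContours(m,cv2.RETR_CCOMP,cv2.CHAIN_APPROX_NONE)
for k,h in zip(ks,hi[0]):
    if cv2.contourArea(k)>300 and k[:,0,1].mean()<260: print("hole" if h[3]>=0 else "wood",k[:,0].mean(0).round(),*rect(cast_f(c,k[:,0],.012)))
E
```

```text
190 [229. 151.] z80 [ 0.4606 -0.0024] [34.7 34.1] 35.8 z40 [ 0.4492 -0.0067] [39.2 38.6] 35.8
190 [260. 138.] z80 [0.4939 0.0119] [47.2 25.1] -57.8 z40 [0.4869 0.0095] [53.4 28.5] -57.8
190 [416. 127.] z80 [0.6503 0.0222] [31.7 31.5] -87.5 z40 [0.6638 0.0212] [35.9 35.6] -87.5
190 [396. 116.] z80 [0.6293 0.0334] [52.1 24.2] 43.5 z40 [0.64   0.0337] [58.9 27.3] 43.5
215 [229. 151.] z80 [ 0.4606 -0.0025] [34.1 34.1] -54.7 z40 [ 0.4492 -0.0068] [38.6 38.6] -54.7
215 [263. 139.] z80 [0.4956 0.0075] [35.6 21.1] -69.1 z40 [0.4888 0.0044] [40.3 23.8] -69.1
215 [416. 127.] z80 [0.6503 0.0228] [31.5 30.7] 2.4 z40 [0.6638 0.0217] [35.6 34.7] 2.4
215 [396. 115.] z80 [0.6293 0.0336] [52.  23.9] 42.8 z40 [0.64  0.034] [58.9 27. ] 42.8
235 [229. 151.] z80 [ 0.4605 -0.0026] [33.8 33.8] 35.8 z40 [ 0.4491 -0.0069] [38.3 38.3] 35.8
235 [264. 140.] z80 [0.4955 0.0075] [35.  20.1] -69.1 z40 [0.4887 0.0045] [39.6 22.8] -69.1
235 [416. 127.] z80 [0.6502 0.0226] [30.9 30.5] -64.2 z40 [0.6637 0.0216] [35.  34.5] -64.2
235 [396. 115.] z80 [0.6289 0.0336] [51.7 22.9] 44.4 z40 [0.6396 0.034 ] [58.6 25.9] 44.4
wood [289. 227.] [0.4649 0.2386] [88.8 85.8] -88.2
hole [289. 228.] [0.4652 0.2386] [58.8 57. ] 1.6
wood [417. 219.] [0.6363 0.2438] [88.6 88.5] 88.8
```

drive_tool(series=[[0.66,1,0,0,0],[0.66,1,0,0,0],[0.66,1,0,0,0],[0.66,1,0,0,0],[0,0.1,1,0,0]], squeeze=20)

```text
t: 4.7
tool_pos: [0.6522, 0.0274, 0.3819]
ee_rot: [3.138, -0.001, 1.575]
ft_force: [0.8, -0.4, -0.3]
grip_width: 0.0934
grasp_force: 0.0
```

drive_tool(series=[[0,0,1,0,0],[0,0,1,0,0],[0,0,1,0,0],[0,0,0.5,0,0],[0,0,0,0,0]])

```text
t: 5.2
tool_pos: [0.65, 0.0251, 0.2905]
ee_rot: [-3.139, -0.0, 1.572]
ft_force: [0.3, 0.1, 0.4]
grip_width: 0.093
grasp_force: 0.0
```

```bash
python3 - <<'E'
from station import robot
from h import *
c=robot.camera_info("wrist")
im=robot.snapshot("wrist")[:,:,::-1];cv2.imwrite("pics/w3.png",im);s=robot.read_state();print(s['t'],s['tool_pos'],s['ee_rot'])
E
```

```text
5.25 [0.65032155 0.02484725 0.29226139] [-3.14086175e+00 -1.18902343e-04  1.57133429e+00]
```

View pics/w3.png

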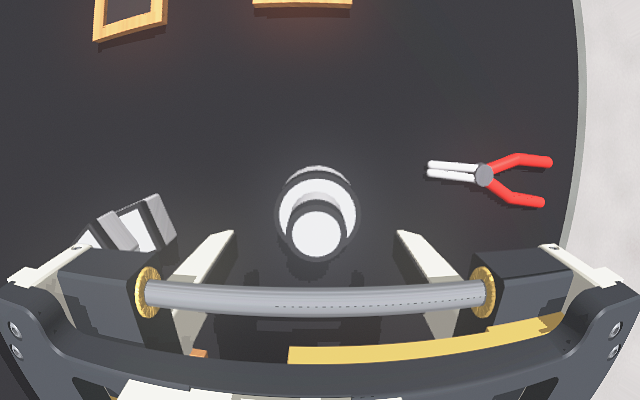

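The small round lid at (316,234) is midway between the fingers. I'll go down and grasp.

drive_tool(series=[[-0.1,0,1,0,0],[0,0,1,0,0],[0,0,0.04,0,0],[0,0,0,0,0.7],[0,0,0,0,1]])

```text
t: 5.75
tool_pos: [0.6508, 0.0216, 0.2436]
ee_rot: [3.139, -0.0, 1.57]
ft_force: [0.6, 0.2, 0.9]
grip_width: 0.0814
grasp_force: 0.0
```

drive_tool(series=[[0,0,0,0,1],[0,0,0,0,1],[0,0,0,0,1],[0,0,0,0,1],[0,0,0,0,1]])

```text
t: 6.25
tool_pos: [0.6503, 0.0215, 0.2413]
ee_rot: [-3.142, 0.0, 1.57]
ft_force: [-0.0, -0.6, 0.3]
grip_width: 0.0417
grasp_force: 0.0
```

drive_tool(series=[[0,0,0,0,1],[0,0,0,0,1],[0,0,0,0,1],[0,0,-0.4,0,1],[0,0,-0.8,0,1]])

```text
t: 6.75
tool_pos: [0.6501, 0.0215, 0.2704]
ee_rot: [-3.139, -0.0, 1.57]
ft_force: [0.6, 0.1, -1.3]
grip_width: 0.0399
grasp_force: 20.0
```

drive_tool(series=[[0.4,0,-0.5,0,1],[0.9,-0.1,0,0,1],[1,-0.1,0,0,1],[1,-0.1,0,0,1],[1,-0.1,0,0,1]])

```text
t: 7.25
tool_pos: [0.6402, 0.1306, 0.2843]
ee_rot: [3.141, -0.0, 1.57]
ft_force: [-0.5, -0.6, -1.8]
grip_width: 0.0395
grasp_force: 20.0
```

drive_tool(series=[[1,-0.1,0,0,1],[1,0,0,0,1],[1,0,0,0,1],[1,0,0,0,1],[0.5,0,0,0,1]])

```text
t: 7.75
tool_pos: [0.6377, 0.2437, 0.2842]
ee_rot: [3.141, -0.0, 1.571]
ft_force: [-0.3, 0.4, -1.1]
grip_width: 0.0395
grasp_force: 20.0
```

drive_tool(series=[[0,0,0.5,0,1],[0,0,0.5,0,1],[0,0,0.3,0,1],[0,0,0,0,1],[0,0,0,0,1]])

```text
t: 8.25
tool_pos: [0.6382, 0.2408, 0.2511]
ee_rot: [-3.141, 0.0, 1.569]
ft_force: [0.2, -0.2, -1.2]
grip_width: 0.0394
grasp_force: 20.0
```

```bash
python3 - <<'E'
from station import robot
from h import *
c=robot.camera_info("wrist");s=robot.read_state();print(s['t'],s['tool_pos'],s['ee_rot'])
im=robot.snapshot("wrist")[:,:,::-1];
hsv=cv2.cvtColor(im,cv2.COLOR_BGR2HSV);m=cv2.inRange(hsv,(8,90,110),(25,255,255))
k=[k for k in cv2.findContours(m,cv2.RETR_EXTERNAL,cv2.CHAIN_APPROX_NONE)[0] if cv2.contourArea(k)>300 and k[:,0,1].mean()<270]
for q in k: print(q[:,0].mean(0).round(),*rect(cast_f(c,q[:,0],.012)))
ci=robot.camera_info("top");t=robot.snapshot("top")[:,:,::-1]
cv2.imwrite("pics/v4.png",np.hstack([im[100:300,150:450],cv2.resize(t[150:290,150:360],(300,200))]))
E
```

```text
8.25 [0.63822355 0.24080796 0.25107828] [-3.14121645e+00  1.92438441e-04  1.56899144e+00]
[124. 214.] [0.4695 0.2367] [91.8 86.6] 1.9
[316. 192.] [0.639  0.2551] [84.8 60.4] -0.9
```

View pics/v4.png

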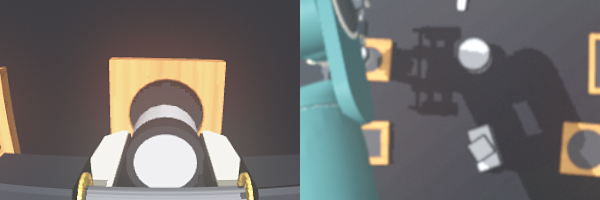

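The tin hangs centred over the round pocket, where the nest measures (0.639, 0.243). I'll lower and release.

drive_tool(series=[[0,0,0.6,0,1],[0.05,0,0.6,0,1],[0,0,0.3,0,1],[0,0,0.2,0,1],[0,0,0.05,0,1]])

```text
t: 8.85
tool_pos: [0.638, 0.2428, 0.2065]
ee_rot: [-3.14, 0.0, 1.57]
ft_force: [-0.1, -0.0, -1.2]
grip_width: 0.0398
grasp_force: 20.0
```

drive_tool(series=[[0,0,0,0,1],[0,0,0,0,0.3],[0,0,0,0,0],[0,0,0,0,0],[0,0,0,0,0]])

```text
t: 9.35
tool_pos: [0.6381, 0.2427, 0.2078]
ee_rot: [3.141, -0.0, 1.57]
ft_force: [-0.5, 0.0, -0.1]
grip_width: 0.0671
grasp_force: 0.0
```

drive_tool(series=[[0,0,0,0,0],[0,0,0,0,0],[0,0,-0.5,0,0],[0,0,-1,0,0],[0,0,-1,0,0]])

```text
t: 9.85
tool_pos: [0.638, 0.2427, 0.2714]
ee_rot: [-3.141, 0.0, 1.57]
ft_force: [0.4, 0.5, 0.4]
grip_width: 0.0931
grasp_force: 0.0
```

drive_tool(series=[[0,0,-1,0,0],[0,0,-1,0,0],[0,0,0,0,0],[0,0,0,0,0],[0,0,0,0,0]])

```text
t: 10.35
tool_pos: [0.6379, 0.2427, 0.3193]
ee_rot: [-3.141, 0.0, 1.57]
ft_force: [-0.2, 0.2, -1.0]
grip_width: 0.0929
grasp_force: 0.0
```

```bash
cat > look.py <<'E'
import sys
from station import robot
from h import *
c=robot.camera_info("wrist");s=robot.read_state();print(s['t'],s['tool_pos'],s['ee_rot'])
im=robot.snapshot("wrist")[:,:,::-1];cv2.imwrite(f"pics/{sys.argv[1]}.png",im)
z=float(sys.argv[2]);zone=im[:270]
hsv=cv2.cvtColor(zone,cv2.COLOR_BGR2HSV);m=cv2.inRange(hsv,(8,90,110),(25,255,255))
for n,m,h,A in(("wood",m,.012,300),("bright",(zone.min(2)>200).astype(np.uint8),z,100)):
    for k in cv2.findContours(m,cv2.RETR_EXTERNAL,cv2.CHAIN_APPROX_NONE)[0]:
        if cv2.contourArea(k)>A:
            r=rect(cast_f(c,k[:,0],h))
            if r[1][0]<150: print(n,k[:,0].mean(0).round(),*r)
E
python3 look.py w5 .045
```

```text
10.35 [0.63792022 0.24265672 0.3192885 ] [-3.14060478e+00  3.56481251e-04  1.56977832e+00]
wood [158. 198.] [0.4687 0.2367] [90.3 86.4] 2.3
wood [316. 193.] [0.6388 0.2419] [86.1 85.2] 88.8
bright [424. 252.] [0.74   0.1927] [74.7 21.2] -42.3
bright [206. 252.] [0.5349 0.1926] [75.7 21.3] 42.1
bright [316. 202.] [0.6381 0.2438] [31.5 31.4] -45.5
```

The tin is at (0.638, 0.244) in its nest at (0.639, 0.242), so it's seated. Next is the square tin.

drive_tool(series=[[-1,-0.8,0,0,0],[-1,-0.8,0,0,0],[-1,-0.8,0,0,0],[-1,-0.8,0,0,0],[-1,-0.8,0,0,0]])

```text
t: 10.9
tool_pos: [0.537, 0.117, 0.3191]
ee_rot: [-3.14, 0.0, 1.57]
ft_force: [-0.6, -0.2, -0.1]
grip_width: 0.093
grasp_force: 0.0
```

drive_tool(series=[[-1,-0.8,0,0,0],[-1,-0.8,0,0,0],[-1,-0.8,0,0,0],[-1,-0.7,0,0,0],[-0.8,0,0,0,0]])

```text
t: 11.4
tool_pos: [0.4587, -0.0031, 0.3195]
ee_rot: [-3.141, 0.0, 1.57]
ft_force: [0.4, 1.0, -0.4]
grip_width: 0.093
grasp_force: 0.0
```

drive_tool(series=[[0,0,0,-0.15,0],[0,0,0,-0.15,0],[0,0,0.2,-0.15,0],[0,0,0.5,-0.15,0],[0,0,0.4,-0.02,0]])

```text
t: 11.9
tool_pos: [0.4602, -0.0021, 0.2913]
ee_rot: [-3.141, -0.001, 2.193]
ft_force: [-1.1, -1.1, 0.4]
grip_width: 0.0928
grasp_force: 0.0
```

drive_tool(series=[[0,0,0,0,0],[0,0,0,0,0]])

```text
t: 12.1
tool_pos: [0.4603, -0.0021, 0.2923]
ee_rot: [-3.141, -0.0, 2.186]
ft_force: [-0.2, 0.2, -0.2]
grip_width: 0.0929
grasp_force: 0.0
```

```bash
python3 look.py w6 .08
```

```text
12.1 [ 0.46033019 -0.00207371  0.29234956] [-3.14103454e+00 -4.37355956e-04  2.18630690e+00]
wood [568. 117.] [0.6349 0.238 ] [92.2 90.5] -1.4
wood [468.  24.] [0.4664 0.2327] [89.9 84.9] -87.9
bright [636. 261.] [0.8025 0.1654] [34.7 26.9] -20.0
bright [572. 258.] [0.6883 0.1093] [128.   12.9] 16.2
bright [ 56. 260.] [ 0.2798 -0.181 ] [132.5  14.5] 54.1
bright [421. 249.] [0.5294 0.0283] [44.2 14.1] -8.3
bright [206. 252.] [ 0.4085 -0.0634] [56.6 16.5] 77.4
bright [315. 230.] [ 0.4609 -0.0028] [34.1 33.6] 35.3
bright [355. 223.] [0.4818 0.0168] [35.6 14.5] -53.0
bright [280. 193.] [0.4251 0.0054] [33.8 16.6] 67.8
bright [323. 184.] [0.4468 0.0236] [62.9 12.2] 19.1
bright [598. 117.] [0.6051 0.2158] [26.2 25.7] -48.3
```

View pics/w6.png

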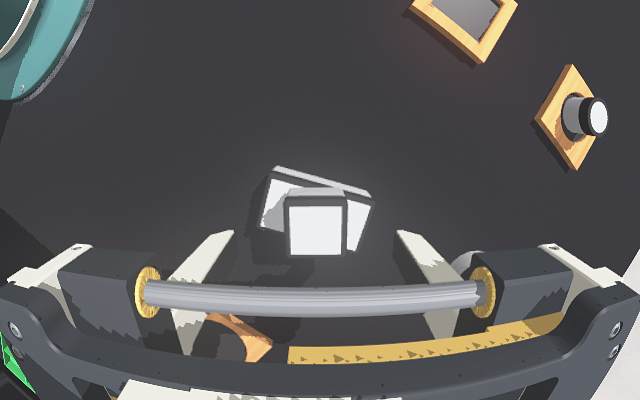

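The square lid at (315,230) is aligned and centred between the fingers. I'll grasp it and lift.

drive_tool(series=[[0,0,1,0,0],[0,0,1,0,0],[0,0,0.05,0,0],[0,0,0,0,0.7],[0,0,0,0,1]])

```text
t: 12.65
tool_pos: [0.4607, -0.0021, 0.2428]
ee_rot: [3.14, 0.001, 2.189]
ft_force: [-0.1, 0.4, -1.2]
grip_width: 0.0814
grasp_force: 0.0
```

drive_tool(series=[[0,0,0,0,1],[0,0,0,0,1],[0,0,0,0,1],[0,0,0,0,1],[0,0,0,0,1]])

```text
t: 13.15
tool_pos: [0.4604, -0.0021, 0.2414]
ee_rot: [3.141, 0.0, 2.19]
ft_force: [-1.7, -0.4, 0.9]
grip_width: 0.0416
grasp_force: 20.4
```

drive_tool(series=[[0,0,0,0,1],[0,0,0,0,1],[0,0,0,0,1],[0,0,-0.4,0,1],[0,0,-0.8,0,1]])

```text
t: 13.65
tool_pos: [0.46, -0.0021, 0.2707]
ee_rot: [-3.139, -0.002, 2.19]
ft_force: [0.3, -0.1, -1.2]
grip_width: 0.0421
grasp_force: 20.0
```

drive_tool(series=[[0,0,-0.5,0.15,1],[0,0,0,0.15,1],[0,0,0,0.15,1],[0,0,0,0.13,1],[0,0,0,0,1]])

```text
t: 14.15
tool_pos: [0.4603, -0.0021, 0.2842]
ee_rot: [3.141, 0.0, 1.608]
ft_force: [-0.4, 0.8, -1.9]
grip_width: 0.0418
grasp_force: 20.0
```

drive_tool(series=[[1,0.1,0,0,1],[1,0.1,0,0,1],[1,0.1,0,0,1],[1,0.1,0,0,1],[1,0.1,0,0,1]])

```text
t: 14.65
tool_pos: [0.4679, 0.1243, 0.2841]
ee_rot: [3.141, 0.0, 1.615]
ft_force: [-0.5, 0.1, -1.4]
grip_width: 0.0418
grasp_force: 20.0
```

drive_tool(series=[[1,0.08,0,0,1],[1,0,0,0,1],[1,0,0,0,1],[1,0,0,0,1],[0.58,0,0,0,1]])

```text
t: 15.15
tool_pos: [0.4653, 0.2392, 0.2839]
ee_rot: [-3.141, -0.0, 1.615]
ft_force: [0.2, -0.3, -1.5]
grip_width: 0.042
grasp_force: 20.0
```

drive_tool(series=[[0,0,0.5,0,1],[0,0,0.5,0,1],[0,0,0.3,0,1],[0,0,0,0,1],[0,0,0,0,1]])

```text
t: 15.65
tool_pos: [0.4656, 0.2372, 0.2511]
ee_rot: [-3.141, 0.0, 1.609]
ft_force: [-0.3, -0.6, -1.7]
grip_width: 0.0418
grasp_force: 20.0
```

```bash
python3 look.py w7 .084
```

```text
15.65 [0.46561594 0.23724068 0.25111248] [-3.14120183e+00  1.74825534e-04  1.60924041e+00]
wood [504. 212.] [0.6352 0.242 ] [91.2 86.1] -2.0
wood [316. 189.] [0.4658 0.2521] [84.8 55.8] 1.9
bright [572. 258.] [0.6577 0.2305] [98.1 10.1] -16.9
bright [ 58. 258.] [0.2742 0.2153] [100.2  11.1] 21.0
bright [315. 252.] [0.4653 0.2414] [35.4 19.3] 2.2
bright [373. 252.] [0.497  0.2436] [27.9 14.9] -68.0
bright [256. 252.] [0.4335 0.241 ] [27.9 14.9] 72.4
bright [536. 227.] [0.6016 0.258 ] [24.9 24.1] -71.3
bright [315. 213.] [0.4648 0.2634] [35.7  6.3] 2.3
```

drive_tool(series=[[0,0,0.6,0,1],[0.05,0,0.6,0,1],[0,0,0.3,0,1],[0,0,0.2,0,1],[0,0,0.06,0,1]])

```text
t: 16.2
tool_pos: [0.4653, 0.239, 0.2064]
ee_rot: [-3.141, 0.0, 1.61]
ft_force: [1.1, -0.7, -1.2]
grip_width: 0.0419
grasp_force: 20.0
```

drive_tool(series=[[0,0,0,0,1],[0,0,0,0,0.3],[0,0,0,0,0],[0,0,0,0,0],[0,0,0,0,0]])

```text
t: 16.7
tool_pos: [0.4655, 0.2391, 0.2076]
ee_rot: [3.141, -0.0, 1.61]
ft_force: [0.4, 0.5, 0.2]
grip_width: 0.069
grasp_force: 0.0
```

drive_tool(series=[[0,0,0,0,0],[0,0,0,0,0],[0,0,-0.5,0,0],[0,0,-1,0,0],[0,0,-1,0,0]])

```text
t: 17.2
tool_pos: [0.4654, 0.239, 0.2712]
ee_rot: [-3.141, 0.0, 1.61]
ft_force: [0.0, 0.8, 0.8]
grip_width: 0.093
grasp_force: 0.0
```

drive_tool(series=[[0,0,-1,0,0],[0,0,-1,0,0],[0,0,0,0,0],[0,0,0,0,0],[0,0,0,0,0]])

```text
t: 17.7
tool_pos: [0.4653, 0.239, 0.3192]
ee_rot: [-3.141, 0.0, 1.61]
ft_force: [-0.1, -0.3, 0.4]
grip_width: 0.093
grasp_force: 0.0
```

```bash
python3 look.py w8 .045 | head -20; python3 - <<'E'
from h import *
from station import robot
c=robot.camera_info("top");im=robot.snapshot("top")[:,:,::-1];g=im.min(2)
m=(g>150).astype(np.uint8);m[:170]=0;m[290:]=0;m[:,:225]=0;m[:,400:]=0
for k in cv2.findContours(m,cv2.RETR_EXTERNAL,cv2.CHAIN_APPROX_NONE)[0]:
    if cv2.contourArea(k)>30: print("top",k[:,0].mean(0).round(),*rect(cast(c,k[:,0],.04)))
E
```

```text
17.7 [0.46526892 0.23895997 0.31917663] [-3.14077078e+00  3.21874592e-04  1.60977789e+00]
wood [473. 197.] [0.6363 0.2416] [90.1 86.4] -1.5
wood [316. 194.] [0.4661 0.2366] [86.1 85.2] -87.7
bright [424. 252.] [0.5692 0.1932] [74.7 21.2] -40.0
bright [206. 252.] [0.3645 0.1849] [75.6 21.2] 44.4
bright [494. 205.] [0.6387 0.244 ] [31.6 30.2] -77.8
bright [315. 204.] [0.4652 0.2383] [34.1 33.9] 2.3
bright [316. 175.] [0.4645 0.2642] [34.2  2.6] 2.2
top [278. 253.] [ 0.4609 -0.0046] [82.8 44. ] 20.3
top [271. 187.] [0.6478 0.0229] [63.9 61.8] -88.5
```

The square tin is seated at (0.465, 0.238), with its nest at (0.466, 0.237). Next is the oblong tin.

drive_tool(series=[[-1,-0.1,0,0,0],[-1,-0.1,0,0,0],[-1,-0.1,0,0,0],[-1,-0.1,0,0,0],[-1,-0.1,0,0,0]])

```text
t: 18.3
tool_pos: [0.4576, 0.1127, 0.3191]
ee_rot: [-3.141, 0.0, 1.61]
ft_force: [0.4, -0.7, 0.1]
grip_width: 0.0931
grasp_force: 0.0
```

drive_tool(series=[[-1,-0.05,0,0,0],[-1,0,0,0,0],[-1,0,0,0,0],[-1,0,0,0,0],[-0.7,0,0,0,0]])

```text
t: 18.8
tool_pos: [0.461, -0.0051, 0.3192]
ee_rot: [-3.141, 0.0, 1.609]
ft_force: [-0.1, 0.9, 0.5]
grip_width: 0.0928
grasp_force: 0.0
```

drive_tool(series=[[0,0,0,0.15,0],[0,0,0,0.15,0],[0,0,0,0.15,0],[0,0,0,0.15,0],[0,0,0.5,0.15,0]])

```text
t: 19.3
tool_pos: [0.4613, -0.0039, 0.3078]
ee_rot: [3.141, -0.001, 0.854]
ft_force: [-0.0, -0.6, -0.2]
grip_width: 0.0927
grasp_force: 0.0
```

drive_tool(series=[[0,0,0.5,0.15,0],[0,0,0.5,0.15,0],[0,0,0.5,0.15,0],[0,0,0,0.05,0],[0,0,0,0,0]])

```text
t: 19.8
tool_pos: [0.461, -0.0038, 0.2689]
ee_rot: [-3.141, 0.001, 0.359]
ft_force: [0.3, 0.3, 0.4]
grip_width: 0.0928
grasp_force: 0.0
```

drive_tool(series=[[0,0,0,0,0],[0,0,0,0,0]])

```text
t: 20.0
tool_pos: [0.4612, -0.0038, 0.2699]
ee_rot: [3.142, -0.0, 0.361]
ft_force: [-0.3, -0.0, 0.7]
grip_width: 0.093
grasp_force: 0.0
```

```bash
python3 look.py w9 .04
```

```text
20.0 [ 0.46119183 -0.00381668  0.26987477] [ 3.14150290e+00 -9.97597653e-05  3.61306184e-01]
wood [501. 240.] [ 0.4835 -0.2015] [93.6 64.2] 87.0
wood [591. 135.] [ 0.641  -0.2548] [126.6  96.6] 0.1
wood [ 89. 110.] [0.4667 0.2314] [92.5 85.4] -87.8
bright [566. 257.] [ 0.5068 -0.2584] [106.8  12.7] 86.9
bright [ 63. 256.] [0.3262 0.2216] [101.    8.6] -45.3
bright [418. 246.] [ 0.4676 -0.0854] [45.5 16.1] 68.4
bright [206. 249.] [0.4067 0.0667] [58.7 13.1] -27.1
bright [318. 201.] [ 0.4729 -0.0011] [56.9 40.2] 19.7
bright [ 54. 118.] [0.4639 0.244 ] [35.3 35.1] 2.4
```

View pics/w9.png

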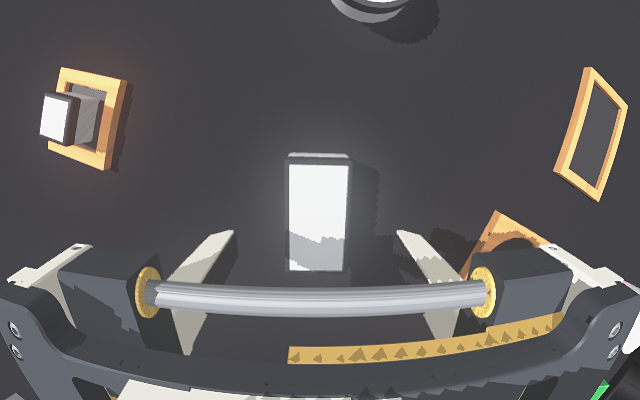

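The oblong lid spans columns 285–350 and rows 160–270. Its lower part is shadowed, so I extended from the far edge, which gives a centre of (0.462, −0.005) at 20°. The gripper is aligned with it.

drive_tool(series=[[0,0.05,0.8,0.015,0],[0,0,1,0,0],[0,0,0.7,0,0],[0,0,0.25,0,0],[0,0,0,0,0]], squeeze=35)

```text
t: 20.55
tool_pos: [0.4615, -0.005, 0.2007]
ee_rot: [-3.141, 0.001, 0.345]
ft_force: [0.5, 0.3, 0.4]
grip_width: 0.0932
grasp_force: 0.0
```

drive_tool(series=[[0,0,0,0,0.6],[0,0,0,0,1],[0,0,0,0,1],[0,0,0,0,1],[0,0,0,0,1]])

```text
t: 21.05
tool_pos: [0.4616, -0.005, 0.2012]
ee_rot: [3.141, -0.0, 0.345]
ft_force: [0.5, 0.4, 0.3]
grip_width: 0.0575
grasp_force: 0.0
```

drive_tool(series=[[0,0,0,0,1],[0,0,0,0,1],[0,0,0,0,1],[0,0,0,0,1],[0,0,0,0,1]])

```text
t: 21.55
tool_pos: [0.4616, -0.005, 0.2011]
ee_rot: [3.142, -0.0, 0.345]
ft_force: [-0.6, 0.6, 2.2]
grip_width: 0.0481
grasp_force: 35.0
```

drive_tool(series=[[0,0,-0.4,0,1],[0,0,-0.8,0,1],[0,0,-0.8,0,1],[0,0,0,0,1],[0,0,0,0,1]])

```text
t: 22.05
tool_pos: [0.4615, -0.005, 0.2508]
ee_rot: [3.141, -0.0, 0.345]
ft_force: [-0.4, 0.4, -3.8]
grip_width: 0.0475
grasp_force: 35.0
```

drive_tool(series=[[0,0,-0.5,0.15,1],[0,0,-0.5,0.15,1],[0,0,0,0.045,1],[0,0,0,0,1],[0,0,0,0,1]])

```text
t: 22.55
tool_pos: [0.4614, -0.005, 0.2749]
ee_rot: [-3.141, 0.002, 0.002]
ft_force: [-0.4, 0.3, -2.9]
grip_width: 0.0479
grasp_force: 35.0
```

drive_tool(series=[[0.7,1,0,0,1],[0.7,1,0,0,1],[0.7,1,0,0,1],[0.7,1,0,0,1],[0.7,1,0,0,1]])

```text
t: 23.05
tool_pos: [0.5496, -0.1311, 0.2749]
ee_rot: [-3.141, 0.001, 0.001]
ft_force: [0.9, 1.0, -2.3]
grip_width: 0.0475
grasp_force: 35.0
```

drive_tool(series=[[0.7,1,0,0,1],[0.7,1,0,0,1],[0.7,1,0,0,1],[0.7,1,0,0,1],[0.7,1,0,0,1]])

```text
t: 23.55
tool_pos: [0.6371, -0.2561, 0.2747]
ee_rot: [-3.141, 0.001, 0.001]
ft_force: [0.5, 1.2, -2.9]
grip_width: 0.0477
grasp_force: 35.0
```

drive_tool(series=[[0.15,0.15,0.4,0,1],[0,0,0.6,0,1],[0,0,0,0,1],[0,0,0,0,1],[0,0,0,0,1]])

```text
t: 24.05
tool_pos: [0.6401, -0.2582, 0.2515]
ee_rot: [3.141, -0.0, 0.001]
ft_force: [0.7, 0.1, -2.0]
grip_width: 0.0479
grasp_force: 35.0
```

```bash
python3 look.py w10 .084
```

```text
24.05 [ 0.64014058 -0.25816371  0.25154026] [ 3.14143834e+00 -4.80651644e-04  5.79213075e-04]
wood [361. 174.] [ 0.6673 -0.2942] [76.8 30.9] 26.6
bright [562. 257.] [ 0.6298 -0.4365] [76.7 11.5] 71.7
bright [ 55. 260.] [ 0.6251 -0.0658] [99.5 11. ] -70.9
bright [380. 253.] [ 0.643  -0.2918] [31.6 14.4] 36.4
bright [255. 235.] [ 0.6526 -0.2275] [49.2 15. ] -27.0
bright [315. 227.] [ 0.6566 -0.2581] [44.6 42.5] 0.0
bright [ 22. 209.] [ 0.6654 -0.0417] [46.5 45.1] -21.9
bright [314. 170.] [ 0.6878 -0.2576] [41.8  3. ] 89.8
bright [16. 76.] [ 0.7608 -0.0532] [46.2 15.1] 4.4
```

View pics/w10.png

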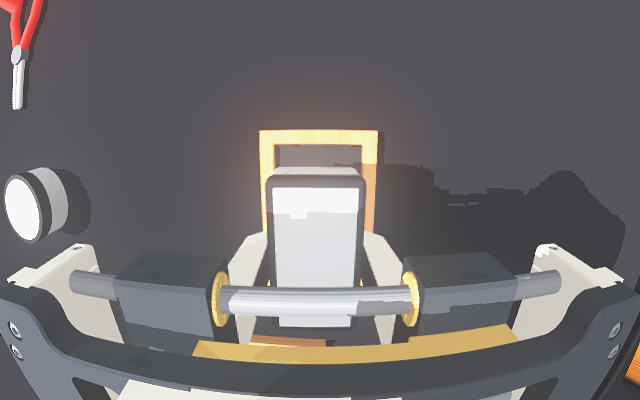

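The nest's far board edge runs (260,131) to (378,131), and the tin hangs in front of it. I'll cast those corners.

```bash
python3 - <<'E'
from h import *
from station import robot
c=robot.camera_info("wrist")
im=cv2.imread("pics/w10.png");hsv=cv2.cvtColor(im,cv2.COLOR_BGR2HSV);m=cv2.inRange(hsv,(5,60,80),(25,255,255));m[:100]=0;m[165:]=0;m[:,:240]=0;m[:,400:]=0
ys,xs=np.nonzero(m);print(xs.min(),xs.max(),ys.min());
P=cast_f(c,np.c_[xs,ys],.012);print("x far",P[:,0].max(),"y",P[:,1].min(),P[:,1].max())
print("lid corners",cast_f(c,[[268,178],[365,178]],.0844))
E
```

```text
258 377 129
x far 0.705017002714563 y -0.30329526072389046 -0.21780521858249033
lid corners [[ 0.68409348 -0.23532029]
 [ 0.68410447 -0.28264432]]
```

The nest is at (0.6425, −0.2605) and the tin at (0.640, −0.259). I'll make a small correction and lower.

drive_tool(series=[[0.1,0.06,0.5,0,1],[0,0,0.6,0,1],[0,0,0.4,0,1],[0,0,0.2,0,1],[0,0,0.08,0,1]])

```text
t: 24.6
tool_pos: [0.6427, -0.2602, 0.206]
ee_rot: [-3.141, 0.001, -0.0]
ft_force: [-9.8, 3.7, 14.2]
grip_width: 0.048
grasp_force: 35.0
```

drive_tool(series=[[0,0,0,0,1],[0,0,0,0,0.3],[0,0,0,0,0],[0,0,0,0,0],[0,0,0,0,0]])

```text
t: 25.1
tool_pos: [0.6429, -0.2603, 0.2067]
ee_rot: [3.141, -0.0, -0.0]
ft_force: [-0.2, -0.6, -0.2]
grip_width: 0.0749
grasp_force: 0.0
```

drive_tool(series=[[0,0,0,0,0],[0,0,0,0,0],[0,0,-0.5,0,0],[0,0,-1,0,0],[0,0,-1,0,0]])

```text
t: 25.6
tool_pos: [0.6428, -0.2602, 0.2704]
ee_rot: [-3.141, 0.0, -0.0]
ft_force: [0.0, 0.7, 0.6]
grip_width: 0.0931
grasp_force: 0.0
```

drive_tool(series=[[0,0,-1,0,0],[0,0,-1,0,0],[0,0,0,0,0],[0,0,0,0,0],[0,0,0,0,0]])

```text
t: 26.1
tool_pos: [0.6426, -0.2602, 0.3183]
ee_rot: [-3.141, 0.001, -0.0]
ft_force: [-0.0, -0.2, -0.4]
grip_width: 0.0929
grasp_force: 0.0
```

```bash
python3 look.py w11 .045
```

```text
26.1 [ 0.64263316 -0.26019297  0.31829047] [-3.14115671e+00  9.83848737e-04 -1.77006136e-04]
wood [  7. 198.] [0.6389 0.2001] [86.5 41. ] -2.0
wood [317. 170.] [ 0.6425 -0.2604] [124.1  84.9] -0.1
bright [564. 256.] [ 0.5721 -0.5684] [128.2  10.3] 66.5
bright [ 65. 255.] [0.5719 0.0496] [122.8  10.7] -66.0
bright [206. 251.] [ 0.5941 -0.1567] [73.6 17.4] -47.9
bright [ 63. 194.] [0.652  0.0171] [58.6 58.4] 51.6
bright [315. 201.] [ 0.6431 -0.2603] [80.1 40.7] -0.4
bright [55. 80.] [0.7762 0.0128] [60.7 17.2] 4.3
```

The oblong tin is seated, dead centre. Last is the large round tin.

drive_tool(series=[[0.1,-1,0,0,0],[0.1,-1,0,0,0],[0.1,-1,0,0,0],[0,-1,0,0,0],[0,-1,0,0,0]])

```text
t: 26.65
tool_pos: [0.6502, -0.1343, 0.318]
ee_rot: [-3.141, 0.001, -0.0]
ft_force: [0.5, -0.4, 0.5]
grip_width: 0.0933
grasp_force: 0.0
```

drive_tool(series=[[0,-1,0,0,0],[0,-1,0,0,0],[0,-1,0,0,0],[0,-1,0,0,0],[0,-1,0,0,0]])

```text
t: 27.15
tool_pos: [0.6502, -0.0093, 0.318]
ee_rot: [-3.142, 0.001, -0.0]
ft_force: [-0.4, -0.2, 0.6]
grip_width: 0.093
grasp_force: 0.0
```

drive_tool(series=[[0,-1,0,0,0],[0,-0.3,0.5,0,0],[0,0,0.5,0,0],[0,0,0.2,0,0],[0,0,0,0,0]])

```text
t: 27.65
tool_pos: [0.6502, 0.0213, 0.2872]
ee_rot: [3.141, 0.002, -0.001]
ft_force: [-0.2, 0.5, -0.2]
grip_width: 0.0928
grasp_force: 0.0
```

drive_tool(series=[[0,0,0,0,0],[0,0,0,0,0]])

```text
t: 27.85
tool_pos: [0.6505, 0.0216, 0.2895]
ee_rot: [3.142, -0.001, -0.001]
ft_force: [-0.0, -0.7, 0.3]
grip_width: 0.0931
grasp_force: 0.0
```

```bash
python3 look.py w12 .04
```

```text
27.85 [0.65048213 0.02163146 0.28947   ] [ 3.14152518e+00 -6.33016531e-04 -9.07259367e-04]
wood [120. 213.] [0.6405 0.2356] [90.8 85.8] 89.6
wood [548. 187.] [ 0.6515 -0.2501] [107.2  86. ] -0.2
bright [ 62. 257.] [0.5937 0.3025] [109.6   9.7] -66.0
bright [206. 251.] [0.614  0.1153] [66.6 15.7] -47.9
bright [ 83. 224.] [0.6362 0.2495] [32.9 31.2] -16.4
bright [577. 230.] [ 0.633  -0.2744] [116.8  98.2] 66.6
bright [314. 211.] [0.6511 0.022 ] [60.2 59.6] 89.9
bright [562. 181.] [ 0.6791 -0.2165] [24.8 23.3] 88.8
bright [277.  45.] [0.7776 0.0486] [61.3 17.2] -0.5
```

View pics/w12.png

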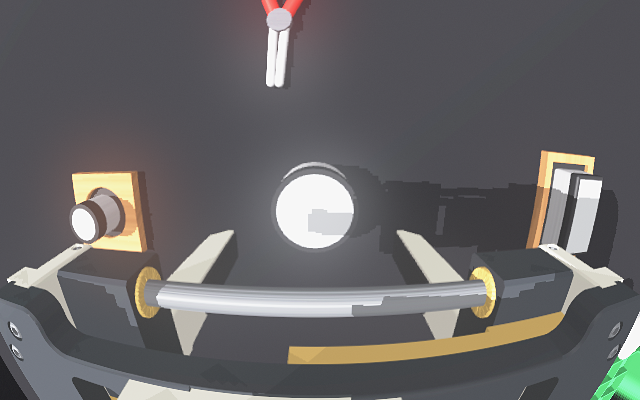

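The large lid is at (314,211), centre (0.651, 0.022), which is centred under the gripper. I'll descend, grasp and lift.

drive_tool(series=[[0,0,1,0,0],[0,0,1,0,0],[0,0,1,0,0],[0,0,0.54,0,0],[0,0,0,0,0]])

```text
t: 28.4
tool_pos: [0.65, 0.0221, 0.1989]
ee_rot: [3.142, 0.003, -0.0]
ft_force: [0.2, -0.3, -0.5]
grip_width: 0.0934
grasp_force: 0.0
```

drive_tool(series=[[0,0,0,0,0.6],[0,0,0,0,1],[0,0,0,0,1],[0,0,0,0,1],[0,0,0,0,1]])

```text
t: 28.9
tool_pos: [0.6505, 0.0222, 0.2015]
ee_rot: [3.142, -0.001, -0.0]
ft_force: [-1.4, -0.2, 6.0]
grip_width: 0.0674
grasp_force: 35.0
```

drive_tool(series=[[0,0,0,0,1],[0,0,0,0,1],[0,0,-0.4,0,1],[0,0,-0.8,0,1],[0,0,-0.8,0,1]])

```text
t: 29.4
tool_pos: [0.6502, 0.0222, 0.2511]
ee_rot: [-3.142, 0.001, -0.0]
ft_force: [0.3, 0.0, -1.6]
grip_width: 0.0673
grasp_force: 35.0
```

drive_tool(series=[[0,0,-0.6,0,1],[0,0,0,0,1],[0,0,0,0,1]])

```text
t: 29.7
tool_pos: [0.6502, 0.0222, 0.2652]
ee_rot: [-3.142, 0.0, -0.0]
ft_force: [0.1, -0.4, -2.4]
grip_width: 0.0672
grasp_force: 35.0
```

drive_tool(series=[[-0.8,1,0,0,1],[-0.8,1,0,0,1],[-0.8,1,0,0,1],[-0.8,1,0,0,1],[-0.8,1,0,0,1]])

```text
t: 30.2
tool_pos: [0.5492, -0.1035, 0.2641]
ee_rot: [-3.141, 0.002, -0.0]
ft_force: [0.9, -0.5, -1.7]
grip_width: 0.0675
grasp_force: 35.0
```

drive_tool(series=[[-0.8,1,0,0,1],[-0.8,1,0,0,1],[-0.8,1,0,0,1],[-0.8,1,0,0,1],[-0.3,0.4,0,0,1]])

```text
t: 30.7
tool_pos: [0.4612, -0.2141, 0.2643]
ee_rot: [-3.141, 0.002, -0.002]
ft_force: [-0.8, 0.3, -1.8]
grip_width: 0.0677
grasp_force: 35.0
```

drive_tool(series=[[0,0,0.5,0,1],[0,0,0,0,1],[0,0,0,0,1],[0,0,0,0,1],[0,0,0,0,1]])

```text
t: 31.2
tool_pos: [0.4632, -0.2123, 0.2531]
ee_rot: [3.142, -0.0, 0.001]
ft_force: [0.1, -0.6, -2.6]
grip_width: 0.0675
grasp_force: 35.0
```

```bash
python3 look.py w13 .084; python3 - <<'E'
from h import *
from station import robot
c=robot.camera_info("wrist")
im=cv2.imread("pics/w13.png");hsv=cv2.cvtColor(im,cv2.COLOR_BGR2HSV);m=cv2.inRange(hsv,(5,60,80),(25,255,255));m[:100]=0;m[165:]=0;m[:,:230]=0;m[:,410:]=0
ys,xs=np.nonzero(m);print(xs.min(),xs.max(),ys.min())
P=cast_f(c,np.c_[xs,ys],.012);print("x far",P[:,0].max(),"y",P[:,1].min(),P[:,1].max())
E
```

```text
31.2 [ 0.46323139 -0.2122653   0.25312274] [ 3.14157502e+00 -1.30022609e-04  7.53962408e-04]
wood [317. 179.] [ 0.4814 -0.2153] [102.9  68.6] 86.7
wood [369.  38.] [ 0.6046 -0.2602] [85.  54.1] -89.8
bright [283. 198.] [ 0.4964 -0.1955] [19.3  3.6] -57.0
bright [393.   7.] [ 0.5937 -0.2501] [32.  10.4] -87.6
251 392 143
x far 0.518058565180289 y -0.2687849188827803 -0.1656775362315486
```

View pics/w13.png

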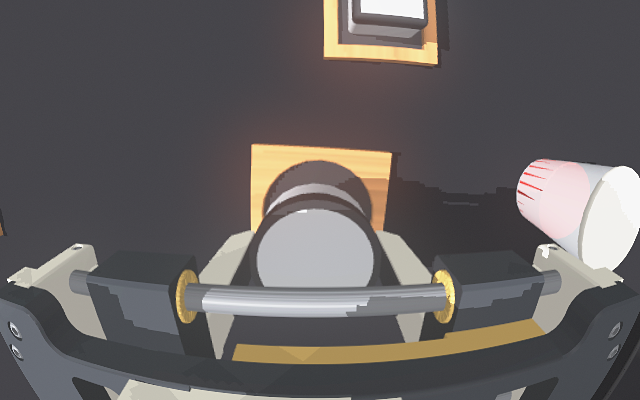

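The tin hangs over its pocket, and the nest is turned about −3° with its centre at (0.465, −0.214). I'll lower with a slight correction.

drive_tool(series=[[0.05,0.09,0.6,0,1],[0,0,0.6,0,1],[0,0,0.4,0,1],[0,0,0.2,0,1],[0,0,0.05,0,1]])

```text
t: 31.75
tool_pos: [0.464, -0.2149, 0.2062]
ee_rot: [-3.141, 0.001, -0.0]
ft_force: [-6.8, 3.6, 11.5]
grip_width: 0.0677
grasp_force: 35.0
```

drive_tool(series=[[0,0,0,0,1],[0,0,0,0,0.2],[0,0,0,0,0],[0,0,0,0,0],[0,0,0,0,0]])

```text
t: 32.25
tool_pos: [0.4641, -0.215, 0.2069]
ee_rot: [3.141, -0.0, -0.0]
ft_force: [0.5, -0.5, -0.5]
grip_width: 0.0913
grasp_force: 0.0
```

drive_tool(series=[[0,0,0,0,0],[0,0,0,0,0],[0,0,-0.5,0,0],[0,0,-1,0,0],[0,0,-1,0,0]])

```text
t: 32.75
tool_pos: [0.464, -0.2149, 0.2707]
ee_rot: [-3.141, 0.0, -0.0]
ft_force: [0.3, 0.1, 0.6]
grip_width: 0.0931
grasp_force: 0.0
```

drive_tool(series=[[0,0,-1,0,0],[0,0,-1,0,0],[0,0,0,0,0],[0,0,0,0,0],[0,0,0,0,0]])

```text
t: 33.25
tool_pos: [0.4639, -0.2149, 0.3187]
ee_rot: [-3.141, 0.001, -0.0]
ft_force: [0.4, -0.3, -0.9]
grip_width: 0.0933
grasp_force: 0.0
```

```bash
python3 look.py w14 .045; python3 -c "
from station import robot;import cv2
cv2.imwrite('pics/s14.png',robot.snapshot('scene')[:,:,::-1])"
```

```text
33.25 [ 0.46388653 -0.21487836  0.31871409] [-3.14119058e+00  7.49237561e-04 -1.67636056e-04]
wood [ 17. 194.] [0.4669 0.2264] [99.2 85.7] -88.4
wood [314. 191.] [ 0.4636 -0.2143] [103.7 103.2] -3.4
wood [ 9. 78.] [0.6369 0.2088] [85.8 54.2] -0.9
wood [364.  44.] [ 0.6169 -0.26  ] [85.3 77.2] -89.5
bright [316. 203.] [ 0.4641 -0.214 ] [59.6 57.6] -22.1
bright [370.  19.] [ 0.6219 -0.2602] [40.3 37.7] 90.0
```

View pics/s14.png

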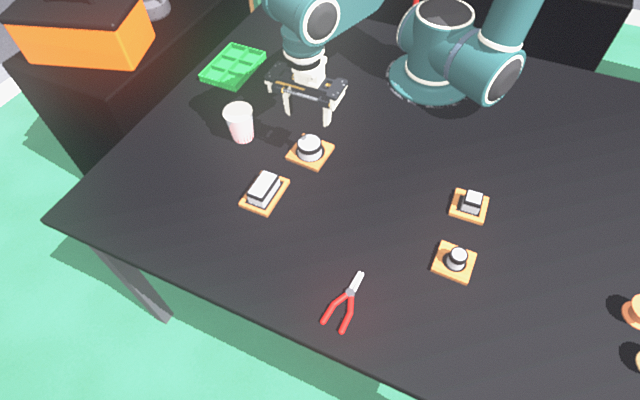

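The scene view shows all four tins upright in their nests, at (309,146), (264,188), (472,202) and (457,258). The cup at (240,121) and the pliers at (345,300) haven't moved, and the gripper is clear. I'm handing in.

```bash
python3 -c "
from station import robot
print(robot.hand_in())"
```

```text
the job is handed in; nothing more can be done
None
```

I handed the job in at about 33 s on the robot's clock: all four tins are upright in their own nests, each within about 3 mm of centre by camera, the cup and pliers look unmoved, and hand-in returned no verdict.

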